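# Lock the sample turntable with its wing screw

## Task

The sample turntable is unlocked: the wing screw on the bracket at its rim is loose. Push the screw's wings round clockwise (seen from above) with a fingertip, stroke after stroke, until the screw stops fully home. Nothing needs gripping: leave the turntable unturned and the four cups standing where they are.

Things in the scene. Friction and masses are not known exactly. Their poses are not given: they have to be found in the camera images.
- lock_stand: Grey steel clamp bracket fixed at the rim of the wooden turntable. Origin on the counter right under the wing screw's vertical axis; x level, from the screw to the turntable's centre (135 mm); z up. Upright plate 70 mm wide (y), 132 tall, at x = -62 to -52 mm. The arm that carries the screw is 40 mm wide, top 79 mm above the counter.
- strap_end (a point): Top of the free end of the steel keeper strap, 12 mm wide, 6 thick, that runs level from the upright plate over the screw, ending 5 mm past its axis; top 132, underside 126 mm above the counter. Axes as lock_stand. Wings pass under it; a finger down between the wings cannot: lift it over, or take it back round the other side.
- screw_axis (a point): point on the vertical axis of the wing screw at mid-height of its wings (103 mm above the counter); axes as those of lock_stand.
- wing (a point): Centre of one of the brass wing screw's two equal ears, 29 mm from the axis, 103 above the counter; x points outward along this wing (the other points the opposite way), z up; turns with the screw. Each ear is a round upright blade 6 mm thick, 88 to 118 mm above the counter, its end 44 mm from the axis; hub 28 mm across, its top 108 mm above the counter.
- lock_screw (a joint): Angle (rad) the wing screw has turned clockwise seen from above; it grows as the screw is tightened; the hard stop at 7.5 is fully home. Starts between 0 and 2.5. It turns easily (0.05 N m), stays where it is left and does not rise or fall noticeably.
- turntable (a joint): angle in rad of the round wooden turntable (diameter 300 mm, top 40 mm above the counter) about its upright centre axis; 0 at the start. It turns if pushed.
- cup_aluminium: plain aluminium sample cup, rim diameter 56, height 48 mm, open, standing loose on the turntable; origin at the centre of its underside, z up.
- cup_blue: blue plastic sample cup, rim diameter 52, height 50 mm, open, standing loose on the turntable; origin at the centre of its underside, z up.
- cup_copper: copper sample cup, rim diameter 54, height 44 mm, open, standing loose on the turntable; origin at the centre of its underside, z up.
- cup_porcelain: white porcelain sample cup, rim diameter 60, height 42 mm, open, standing loose on the turntable; origin at the centre of its underside, z up.
Mind the look-alikes: they are no part of the job. There is more than one size of the cup_blue; the job needs the middle-sized.

How it is judged (in metres and radians):
At the end, for the whole second after the job is handed in: the wing screw is turned clockwise to within 0.3 rad of its stop and at rest; the turntable within 0.12 rad of its start; every cup upright and within 20 mm of its start (value of joint lock_screw above 7.2 rad and velocity of joint lock_screw below 0.1 rad/s and value of joint turntable between -0.12 and 0.12 rad and distance of each of cup_aluminium, cup_blue, cup_copper, cup_porcelain from where it was at the start of the episode below 0.02 m and angle between each of cup_aluminium, cup_blue, cup_copper, cup_porcelain's own z axis and vertical below 0.15 rad); the robot touches nothing.
It fails at once if the aluminium cup is shifted more than 20 mm, tipped or lifted (distance of cup_aluminium from where it was at the start of the episode above 0.02 m or angle between cup_aluminium's own z axis and vertical above 0.3 rad or height (world z) of cup_aluminium above 0.052 m).
It fails at once if the blue cup is shifted more than 20 mm, tipped or lifted (distance of cup_blue from where it was at the start of the episode above 0.02 m or angle between cup_blue's own z axis and vertical above 0.3 rad or height (world z) of cup_blue above 0.052 m).
It fails at once if the copper cup is shifted more than 20 mm, tipped or lifted (distance of cup_copper from where it was at the start of the episode above 0.02 m or angle between cup_copper's own z axis and vertical above 0.3 rad or height (world z) of cup_copper above 0.052 m).
It fails at once if the porcelain cup is shifted more than 20 mm, tipped or lifted (distance of cup_porcelain from where it was at the start of the episode above 0.02 m or angle between cup_porcelain's own z axis and vertical above 0.3 rad or height (world z) of cup_porcelain above 0.052 m).
It fails at once if the turntable is turned more than 0.12 rad (value of joint turntable above 0.12 rad or value of joint turntable below -0.12 rad).
It also fails if it takes over 59 s, if anything falls off the work surface, if the arm or the gripper's body presses on something with over 40 N, if the wrist force passes 120 N, or if a joint passes its speed limit or range.

## Robot

A 7-joint arm with a two-finger parallel gripper is mounted at the origin on the work surface. World frame = base frame: x ahead of the robot, y to its left, z up, the work surface at z = 0. Lengths are in m, angles in degrees, forces in N, time in s.
With the tool pointing down it reaches from about 0.425 to 0.875 m from the base axis. Payload 8.4 kg.
Tool frame: the origin (TCP) lies midway between the tips of the shut fingers; the grasp point (between the pads) lies grip_point_offset behind it (grip_point_offset is the distance from the TCP to the grasp point, in m); z points along the fingers, y is the line along which they close (so a half turn about z gives the same grasp; the last joint's range is limited). The gripper opens to 87 mm and grips with 3 to 60 N. Pads are 19 mm wide; open, the fingers measure 117 mm over their backs; the gripper's body (75 mm by 190 mm) begins 51 mm behind the grasp point.
Start: joints at [62.154, 19.091, 2.286, 83.961, -0.768, 76.965, -3.352], TCP at [0.245, -0.602, 0.223] pointing down, gripper open.
Joint ranges: [-147.57, 147.57], [-21.85, 119.76], [-74.77, 79.35], [14.55, 137.4], [-85.83, 265.84], [4.83, 119.75], [-152.11, 152.11]. Speed limits (degrees/s): [127.2, 127.2, 159.86, 159.86, 180, 180, 180].

## Interface

Orientations are given as [roll, pitch, yaw] about the fixed x, y, z axes, in that order (R = Rz(yaw) Ry(pitch) Rx(roll)).
In Python, from plant import sense, snapshot, calibration, job_done, boxes_of, cut_out, grip_point_offset gives the robot as it stands.
- The arm moves only by the tool carry_out, never from a script. Its argument "plan" is a list of rows, each an object with "slide": the shift along the tool's x, y, z in m, a list of three; "rot": the turn, a rotation vector about the tool's x, y, z in degrees, a list of three; "claw": the opening, from 0 (shut) to 1 (fully open). In form: [{"slide": [x, y, z], "rot": [ax, ay, az], "claw": claw}, ...]. A call has 1 to 12 rows; each row shifts and turns the commanded pose from where the row before left it, along the tool's axes as they then stand; what a row does not reach is not made up. A row lasts 1/12 s, in which the tool goes at most 41.7 mm and 7.16 degrees, less where a joint would pass 70% of its speed; a pose out of reach is approached as far as the arm can. A call is refused whole if a number of a shift passes 0.0417 or a number of a turn 7.16, either way. A call with a gripper value outside its range is refused whole. The fingers move at their own pace and stop on an object; "grip_force" is the grip in N (left out, the last holds). Time passes only in rows, so rows that do not move let the fingers close. It gives the time, the measured TCP pose, the force, the opening and the grip force at its end, in the units of the state.
- sense(): the state, without advancing time (a new reading comes with each control period).
- snapshot(name): name is "scene" or "top" or "wrist"; returns (picture, depth): 480x640x3 uint8, red, green, blue; 480x640 float32, m along the optical axis (not along the pixel's ray), 0 where there is no reading.
- calibration(name): a dict with "fx", "fy", "cx", "cy" (pixels), "R" (3x3) and "t" (3): a world point X has camera coordinates R X + t; the wrist camera has in their place "mount" (4x4, takes a point from camera to tool coordinates, whose origin is the TCP and whose axes are the flange's). Camera axes: x right, y down, z forward; pixel columns grow to the right and rows downward; lengths in m; the calibration is good to about 2 mm. A picture is of the moment at which its call begins: read the wrist's pose just before it. calibration takes no time and is no camera call.
- job_done(): hands the job in; it is judged then, once.
Trained networks look in the newest picture that a camera, given by its name, has taken for a name from the list of things; names that differ only in an ending like _2 or _b are one class to them, and where a whole thing is asked for, a point or a joint stands for the part that bears it (a point fixed in the world has none). Each returns a list of dicts, best first, with "conf" (0 to 1); they miss things now and then, are a little off and sometimes report something else, mostly with a low value. They report only what shows in the picture. A call takes as long as a camera call. They do not tell look-alikes from the thing itself.
- boxes_of(camera, name): "location" ([x, y, z] in m, in the coordinates of the camera as it stood for that picture, good to about 4 mm: the middle of the surface that is visible of it).
- cut_out(camera, name): "pixels" (480x640 bool, what is visible of it).
The state is a dict: "time_s": time; "joint_pos": joint angles; "dq": joint speeds; "tau": joint torques, N m; "tool_pos": TCP position; "tool_rot": TCP orientation; "wrist_force": force on the tool from outside, world axes, zero at the start; "torque": the same for the moment, N m; "grip_width": finger opening in m; "grip_force": force on a finger pad.
Only numpy, scipy, OpenCV 4.12 (cv2) and the standard library are available. Lean on these libraries where they do the work, as an engineer would, in place of code of your own. Each camera call takes 0.05 s, during which the arm holds its last target. There are 200 camera calls.

## Working session

There is one attempt and no reset: what is moved stays moved. The work goes in short steps, Python scripts to look and compute and a tool call to move; the robot and the scene stay as the last step left them, time stands still between calls to the robot, and variables do not carry over. Pictures are saved under pics/ and viewed, at most 10 in all, crops included, and the job is handed in when it is done.

Besides the shell and the picture viewer there is one more tool, called after "Call:" as name(argument=value, ...) on one line, values as JSON. carry_out: Moves the arm, as the interface text tells. Its arguments: {"type":"object","properties":{"plan":{"type":"array"},"grip_force":{"type":"number"}},"required":["plan"]}

```bash
mkdir -p pics; cat > h.py <<'E'
import numpy as np, cv2
from plant import *
from scipy.spatial.transform import Rotation as Ro
def w(cam,p,s=None):
    c=calibration(cam); p=np.asarray(p,float)
    if cam=='wrist':
        M=np.array(c['mount']); s=s or sense(); p=p@M[:3,:3].T+M[:3,3]
        R=Ro.from_euler('xyz',s['tool_rot'],degrees=True).as_matrix(); return p@R.T+np.array(s['tool_pos'])
    return (p-np.array(c['t']))@np.array(c['R'])
def cloud(cam,d,s=None):
    c=calibration(cam); v,u=np.mgrid[:480,:640]
    return w(cam,np.stack([(u-c['cx'])/c['fx']*d,(v-c['cy'])/c['fy']*d,d],-1).reshape(-1,3),s).reshape(480,640,3)
def save(n,im): cv2.imwrite('pics/'+n+'.png',im[...,::-1])
E
python3 - <<'E'
from h import *
s=sense(); print({k:np.round(v,3) for k,v in s.items()},grip_point_offset)
ims=[]
for c in ['scene','top']:
    im,d=snapshot(c); ims.append(im); np.save(c+'_d',d)
    for n in ['lock_stand','wing','lock_screw','turntable','cup_blue','cup_aluminium','cup_copper','cup_porcelain']:
        for b in boxes_of(c,n)[:3]: print(c,n,round(b['conf'],2),np.round(w(c,b['location']),3))
save('scene',ims[0]);save('top',ims[1])
E
```

```text
{'time_s': np.float64(0.0), 'joint_pos': array([62.153, 19.13 ,  2.284, 84.012, -0.768, 76.966, -3.351]), 'dq': array([-0.037, -0.093, -0.005,  0.056, -0.024,  0.037, -0.056]), 'tau': array([-1.0000e-03, -6.5637e+01,  1.3350e+00, -4.0381e+01, -6.0000e-02,
        4.5000e-02,  0.0000e+00]), 'tool_pos': array([ 0.245, -0.602,  0.222]), 'tool_rot': array([-1.79908e+02,  5.00000e-03,  2.21630e+01]), 'wrist_force': array([0.094, 0.616, 0.182]), 'torque': array([ 0.038, -0.013,  0.066]), 'grip_force': np.float64(0.0), 'grip_width': np.float64(0.087)} 0.0187
scene lock_stand 0.89 [0.726 0.065 0.037]
scene wing 0.92 [0.598 0.049 0.104]
scene lock_screw 0.62 [0.602 0.05  0.102]
scene lock_screw 0.49 [0.746 0.078 0.037]
scene lock_screw 0.24 [0.637 0.138 0.067]
scene turntable 0.73 [0.749 0.077 0.042]
scene cup_blue 0.75 [0.788 0.019 0.067]
scene cup_blue 0.66 [ 0.807 -0.165  0.021]
scene cup_blue 0.57 [ 0.726 -0.253  0.036]
scene cup_aluminium 0.6 [0.638 0.14  0.067]
scene cup_copper 0.93 [0.754 0.152 0.065]
scene cup_porcelain 0.98 [ 0.671 -0.002  0.066]
top lock_stand 0.82 [0.712 0.072 0.04 ]
top wing 0.7 [0.591 0.049 0.105]
top lock_screw 0.51 [0.59  0.048 0.109]
top turntable 0.63 [0.723 0.079 0.043]
top cup_blue 0.94 [0.803 0.017 0.062]
top cup_blue 0.76 [ 0.817 -0.164  0.022]
top cup_blue 0.76 [ 0.74  -0.263  0.036]
top cup_aluminium 0.57 [0.65  0.142 0.052]
top cup_copper 0.91 [0.771 0.152 0.052]
top cup_porcelain 0.74 [ 0.68  -0.004  0.05 ]
top cup_porcelain 0.45 [0.712 0.072 0.044]
top cup_porcelain 0.34 [0.8   0.016 0.062]
```

View pics/scene.png

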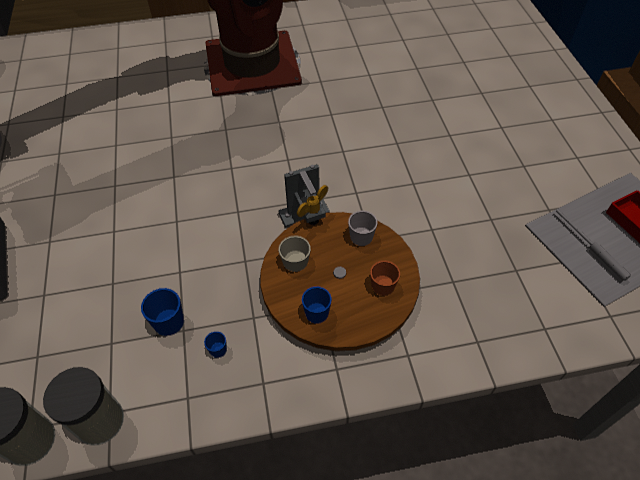

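View pics/top.png

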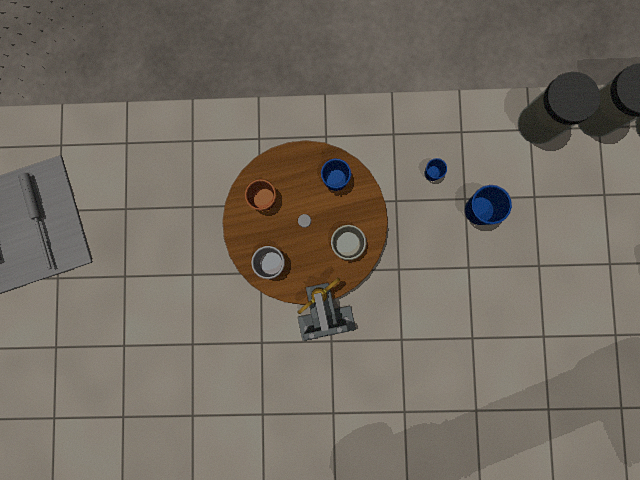

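```bash
python3 - <<'E'
from h import *
P=cloud('top',np.load('top_d.npy')); 
def show(m,n):
    q=P[m]; 
    if len(q)==0: print(n,0); return
    print(n,len(q),q.mean(0).round(4),q.min(0).round(3),q.max(0).round(3)); 
    if len(q)>5:
        r=cv2.minAreaRect((q[:,:2]*1000).astype(np.float32)); print('   rect mm',np.round(r[0],1),np.round(r[1],1),round(r[2],1))
        
R=(P[...,0]>.5)&(P[...,0]<.68)&(P[...,1]>-.06)&(P[...,1]<.15)
z=P[...,2]
for a,b in [(.122,.14),(.112,.121),(.1,.112),(.085,.1),(.07,.085)]: show(R&(z>a)&(z<b),(a,b))
T=(abs(z-.04)<.006)&(P[...,0]>.5)&(P[...,0]<.95)&(abs(P[...,1]-.07)<.2)
q=(P[T][:,:2]*1000).astype(np.float32); print('tt',cv2.minEnclosingCircle(q))
E
```

```text
(0.122, 0.14) 586 [0.55   0.0444 0.1323] [0.524 0.007 0.123] [0.595 0.076 0.139]
   rect mm [562.   46.7] [67.  69.6] 10.4
(0.112, 0.121) 127 [0.582  0.0503 0.1163] [0.533 0.008 0.112] [0.616 0.085 0.121]
   rect mm [574.4  49.2] [73.1 72.7] 9.8
(0.1, 0.112) 166 [0.584  0.0492 0.1066] [0.533 0.01  0.101] [0.617 0.087 0.112]
   rect mm [574.9  49.3] [73.7 78.2] 10.5
(0.085, 0.1) 178 [0.6237 0.1012 0.0892] [0.533 0.009 0.085] [0.675 0.15  0.1  ]
   rect mm [606.7  81.6] [147.6 131.8] 5.8
(0.07, 0.085) 762 [0.591  0.0447 0.0792] [ 0.532 -0.029  0.07 ] [0.68  0.15  0.085]
   rect mm [605.5  56.9] [143.9 181.6] 3.9
tt ((702.437744140625, 70.31795501708984), 170.3251495361328)
```

The scene view shows the bracket at about (305,205), with the brass wings under the strap. In the top view the wing ends are at about (340,283) and (302,307). The screw sits near (0.587, 0.050) and the local x axis is at about 10.4° yaw. The right blue cup is the one on the turntable. Next I shut the fingers and fly over.

Call:
carry_out(plan=[{"slide":[0.0236,-0.0188,0],"rot":[0,0,0],"claw":0},{"slide":[0.0236,-0.0188,0],"rot":[0,0,0],"claw":0},{"slide":[0.0236,-0.0188,0],"rot":[0,0,0],"claw":0},{"slide":[0.0236,-0.0188,0],"rot":[0,0,0],"claw":0},{"slide":[0.0236,-0.0188,0],"rot":[0,0,0],"claw":0},{"slide":[0.0236,-0.0188,0],"rot":[0,0,0],"claw":0},{"slide":[0.0236,-0.0188,0],"rot":[0,0,0],"claw":0},{"slide":[0.0236,-0.0188,0],"rot":[0,0,0],"claw":0},{"slide":[0.0236,-0.0188,0],"rot":[0,0,0],"claw":0},{"slide":[0.0236,-0.0188,0],"rot":[0,0,0],"claw":0},{"slide":[0.0236,-0.0188,0],"rot":[0,0,0],"claw":0},{"slide":[0.0236,-0.0188,0],"rot":[0,0,0],"claw":0}])

```text
time_s: 1.9
tool_pos: [0.4229, -0.2849, 0.2228]
tool_rot: [180.0, -0.0, 22.2]
wrist_force: [0.4, 0.3, 0.6]
grip_width: 0.0152
grip_force: 0.0
```

Call:
carry_out(plan=[{"slide":[0.0236,-0.0188,0],"rot":[0,0,0],"claw":0},{"slide":[0.0236,-0.0188,0],"rot":[0,0,0],"claw":0},{"slide":[0.0236,-0.0188,0],"rot":[0,0,0],"claw":0},{"slide":[0.0236,-0.0188,0],"rot":[0,0,0],"claw":0},{"slide":[0.0236,-0.0188,0],"rot":[0,0,0],"claw":0},{"slide":[0.0236,-0.0188,0],"rot":[0,0,0],"claw":0},{"slide":[0.0236,-0.0188,0],"rot":[0,0,0],"claw":0},{"slide":[0.0236,-0.0188,0],"rot":[0,0,0],"claw":0},{"slide":[0.0236,-0.0188,0],"rot":[0,0,0],"claw":0},{"slide":[0.0236,-0.0188,0],"rot":[0,0,0],"claw":0},{"slide":[0,0,0],"rot":[0,0,5.9],"claw":0},{"slide":[0,0,0],"rot":[0,0,5.9],"claw":0}])

```text
time_s: 2.9
tool_pos: [0.5706, -0.0205, 0.2224]
tool_rot: [-179.9, -0.0, 10.3]
wrist_force: [-0.4, -1.2, -0.3]
grip_width: 0.0004
grip_force: 0.0
```

```bash
python3 - <<'E'
from h import *
s=sense(); im,d=snapshot('wrist'); save('w1',im); np.save('w1_d',d)
print(s['time_s'],s['tool_pos'],s['tool_rot'],s['grip_width'],s['wrist_force'])
for n in ['wing','lock_stand','lock_screw']:
    for b in boxes_of('wrist',n)[:3]: print(n,round(b['conf'],2),np.round(w('wrist',b['location'],s),4))
P=cloud('wrist',d,s); np.save('w1_P',P); print(calibration('wrist')['mount'])
E
```

```text
2.9 [ 0.57055397 -0.02054588  0.22240644] [-1.79941465e+02 -5.51959773e-03  1.03274966e+01] 0.00044258103334532997 [-0.41928177 -1.21457349 -0.3471113 ]
wing 0.91 [0.5931 0.0439 0.1063]
lock_stand 0.92 [0.6638 0.0536 0.0407]
lock_screw 0.74 [0.5948 0.0459 0.1065]
[[-4.60062843e-04 -9.69572317e-01 -2.44804638e-01  6.63237217e-02]
 [ 9.99999244e-01 -1.67011843e-04 -1.21783819e-03  1.88488425e-04]
 [ 1.13989692e-03 -2.44805013e-01  9.69571661e-01 -1.62099459e-01]
 [ 0.00000000e+00  0.00000000e+00  0.00000000e+00  1.00000000e+00]]
```

View pics/w1.png

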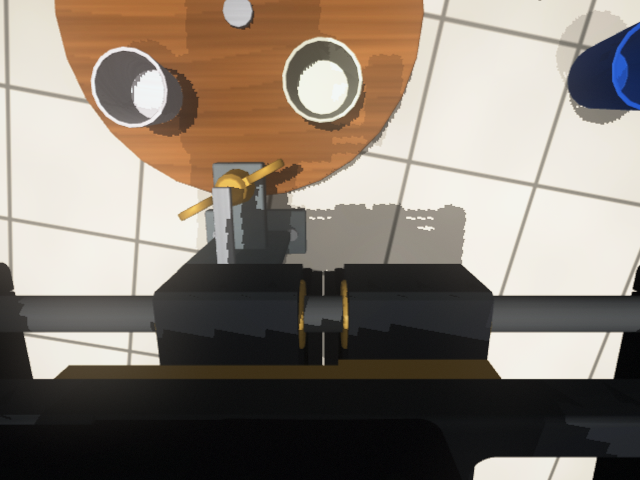

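The wrist view shows the wing ends at about (180,216) and (283,162), with the strap end at about (222,190) over the hub. I fit the axis and wing angle from the depth.

```bash
python3 - <<'E'
from h import *
P=np.load('w1_P.npy'); im=cv2.imread('pics/w1.png').astype(int); v,u=np.mgrid[:480,:640]
reg=(u>170)&(u<300)&(v>145)&(v<262)
br=reg&(im[...,2]-im[...,0]>50)&(P[...,2]>.084)&(P[...,2]<.125)
q=P[br]; print(len(q),q.min(0).round(3),q.max(0).round(3))
vx,vy,x0,y0=cv2.fitLine((q[:,:2]*1000).astype(np.float32),cv2.DIST_HUBER,0,.1,.01).ravel()
t=(q[:,:2]*1000-[x0,y0])@[vx,vy]; print('wing mid',x0+vx*(t.min()+t.max())/2,y0+vy*(t.min()+t.max())/2,'len',np.ptp(t),'ang world',np.degrees(np.arctan2(vy,vx)))
st=reg&(P[...,2]>.126)&(P[...,2]<.138)&(im.max(2)-im.min(2)<30); q=P[st]; print('strap',len(q),q.min(0),q.max(0)); print('rect',cv2.minAreaRect((q[:,:2]*1000).astype(np.float32)))
k=(abs(u-237)<9)&(abs(v-10)<9); print('knob',P[k].mean(0))
E
```

```text
1285 [0.561 0.016 0.084] [0.617 0.086 0.119]
wing mid 589.6838130507086 51.610903022100814 len 85.5435525480722 ang world -52.12017
strap 1421 [0.54260788 0.03752794 0.12608936] [0.59423287 0.05791643 0.1340289 ]
rect ((567.78271484375, 48.05423355102539), (52.29174041748047, 12.358445167541504), 10.128215789794922)
knob [0.72047471 0.07554715 0.0495101 ]
```

Call:
carry_out(plan=[{"slide":[0.023,-0.023,0],"rot":[0,0,0],"claw":0},{"slide":[0.023,-0.023,0],"rot":[0,0,0],"claw":0},{"slide":[0.023,-0.024,0],"rot":[0,0,0],"claw":0},{"slide":[0,0,0],"rot":[0,0,0],"claw":0},{"slide":[0,0,0.025],"rot":[0,0,0],"claw":0},{"slide":[0,0,0.025],"rot":[0,0,0],"claw":0},{"slide":[0,0,0.025],"rot":[0,0,0],"claw":0},{"slide":[0,0,0.025],"rot":[0,0,0],"claw":0},{"slide":[0,0,0.024],"rot":[0,0,0],"claw":0},{"slide":[0,0,0],"rot":[0,0,0],"claw":0},{"slide":[0,0,0],"rot":[0,0,0],"claw":0}])

```text
time_s: 4.02
tool_pos: [0.6245, 0.0576, 0.098]
tool_rot: [-180.0, 0.1, 10.4]
wrist_force: [-0.5, 1.0, 0.1]
grip_width: 0.0
grip_force: 0.0
```

Call:
carry_out(plan=[{"slide":[-0.001,0.01,0],"rot":[0,0,0],"claw":0},{"slide":[-0.004,0.01,0],"rot":[0,0,0],"claw":0},{"slide":[-0.006,0.008,0],"rot":[0,0,0],"claw":0},{"slide":[-0.008,0.006,0],"rot":[0,0,0],"claw":0},{"slide":[-0.01,0.003,0],"rot":[0,0,0],"claw":0},{"slide":[-0.01,0,0],"rot":[0,0,0],"claw":0},{"slide":[-0.01,-0.002,0],"rot":[0,0,0],"claw":0},{"slide":[-0.009,-0.004,0],"rot":[0,0,0],"claw":0},{"slide":[-0.007,-0.005,0],"rot":[0,0,0],"claw":0},{"slide":[0,0,0],"rot":[0,0,0],"claw":0},{"slide":[0,0,0],"rot":[0,0,0],"claw":0}])

```text
time_s: 4.93
tool_pos: [0.5654, 0.0214, 0.0987]
tool_rot: [180.0, 0.0, 10.4]
wrist_force: [-0.1, -0.1, -0.0]
grip_width: 0.0002
grip_force: 0.0
```

```bash
cat >> h.py <<'E'
def loc(p):
    a=np.radians(10.3); d=(np.array(p[:2])-[.589,.0517])*1000; return np.round([d@[np.cos(a),np.sin(a)],d@[-np.sin(a),np.cos(a)],p[2]*1000],1)
def ang(cams=('wrist','top','scene')):
    s=sense(); print('t',s['time_s'],'tcp local',loc(s['tool_pos']),'F',np.round(s['wrist_force'],1))
    for cam in cams:
        im,d=snapshot(cam); im=im.astype(int); P=cloud(cam,d,s)
        m=(im[...,0]-im[...,2]>50)&(P[...,2]>.086)&(P[...,2]<.122)&(np.hypot(P[...,0]-.589,P[...,1]-.0517)<.055)
        q=P[m]
        if len(q)<30: print(cam,len(q)); continue
        a=np.radians(10.3); L=(q[:,:2]-[.589,.0517])*1000@np.array([[np.cos(a),-np.sin(a)],[np.sin(a),np.cos(a)]])
        o=L[np.hypot(*L.T)>18]; th=np.arctan2(o[:,1],o[:,0]); e=np.angle(np.mean(np.exp(2j*th)))/2
        print(cam,len(q),len(o),'wing line deg (mod 180)',round(np.degrees(e),1),'spread',round(abs(np.mean(np.exp(2j*th))),2),'far pts frac +x',round(np.mean(o[:,0]>0),2))
E
python3 -c "
from h import *
ang()"
```

```text
t 4.9333 tcp local [-28.7 -25.6  98.7] F [-0.1 -0.1 -0. ]
wrist 3900 1667 wing line deg (mod 180) 15.5 spread 0.99 far pts frac +x 1.0
top 68 68 wing line deg (mod 180) 16.2 spread 0.99 far pts frac +x 1.0
scene 128 40 wing line deg (mod 180) 17.2 spread 0.99 far pts frac +x 0.98
```

Call:
carry_out(plan=[{"slide":[0,0,-0.023],"rot":[0,0,0],"claw":0},{"slide":[0,0,-0.023],"rot":[0,0,0],"claw":0},{"slide":[0,0,0],"rot":[0,0,0],"claw":0},{"slide":[0.0143,-0.0213,0],"rot":[0,0,0],"claw":0},{"slide":[0.0143,-0.0213,0],"rot":[0,0,0],"claw":0},{"slide":[0.0143,-0.0213,0],"rot":[0,0,0],"claw":0},{"slide":[0,0,0],"rot":[0,0,0],"claw":0},{"slide":[0,0,0.023],"rot":[0,0,0],"claw":0},{"slide":[0,0,0.023],"rot":[0,0,0],"claw":0},{"slide":[0,0,0],"rot":[0,0,0],"claw":0}])

```text
time_s: 5.92
tool_pos: [0.5942, 0.0908, 0.0939]
tool_rot: [-180.0, 0.4, 10.4]
wrist_force: [-1.6, -1.8, -0.7]
grip_width: 0.0005
grip_force: 0.0
```

Call:
carry_out(plan=[{"slide":[0.008,0.005,0],"rot":[0,0,0],"claw":0},{"slide":[0.007,0.007,0],"rot":[0,0,0],"claw":0},{"slide":[0.005,0.009,0],"rot":[0,0,0],"claw":0},{"slide":[0.002,0.01,0],"rot":[0,0,0],"claw":0},{"slide":[0,0.01,0],"rot":[0,0,0],"claw":0},{"slide":[-0.002,0.01,0],"rot":[0,0,0],"claw":0},{"slide":[-0.004,0.009,0],"rot":[0,0,0],"claw":0},{"slide":[-0.006,0.007,0],"rot":[0,0,0],"claw":0},{"slide":[-0.008,0.006,0],"rot":[0,0,0],"claw":0},{"slide":[-0.01,0.003,0],"rot":[0,0,0],"claw":0},{"slide":[0,0,0],"rot":[0,0,0],"claw":0}])

```text
time_s: 6.83
tool_pos: [0.6008, 0.0134, 0.0987]
tool_rot: [179.9, 0.1, 10.3]
wrist_force: [0.1, -1.1, -0.4]
grip_width: 0.0005
grip_force: 0.0
```

```bash
python3 -c "
from h import *
ang()"
```

```text
t 6.8333 tcp local [  4.7 -39.7  98.7] F [ 0.1 -1.1 -0.4]
wrist 50 50 wing line deg (mod 180) 70.0 spread 1.0 far pts frac +x 1.0
top 0
scene 8
```

Call:
carry_out(plan=[{"slide":[-0.009,-0.001,0],"rot":[0,0,0],"claw":0},{"slide":[-0.01,-0.003,0],"rot":[0,0,0],"claw":0},{"slide":[-0.008,-0.005,0],"rot":[0,0,0],"claw":0},{"slide":[-0.007,-0.005,0],"rot":[0,0,0],"claw":0},{"slide":[0,0,0],"rot":[0,0,0],"claw":0},{"slide":[0,0,0],"rot":[0,0,0],"claw":0}])

```text
time_s: 7.48
tool_pos: [0.566, 0.0235, 0.0987]
tool_rot: [180.0, 0.0, 10.4]
wrist_force: [-0.5, -0.3, -0.3]
grip_width: 0.0002
grip_force: 0.0
```

Call:
carry_out(plan=[{"slide":[0,0,-0.023],"rot":[0,0,0],"claw":0},{"slide":[0,0,-0.023],"rot":[0,0,0],"claw":0},{"slide":[0,0,0],"rot":[0,0,0],"claw":0},{"slide":[0.0143,-0.0213,0],"rot":[0,0,0],"claw":0},{"slide":[0.0143,-0.0213,0],"rot":[0,0,0],"claw":0},{"slide":[0.0143,-0.0213,0],"rot":[0,0,0],"claw":0},{"slide":[0,0,0],"rot":[0,0,0],"claw":0}])

```text
time_s: 8.07
tool_pos: [0.598, 0.0995, 0.1444]
tool_rot: [-179.8, -0.1, 10.7]
wrist_force: [-0.9, 1.3, 0.4]
grip_width: 0.0008
grip_force: 0.0
```

```bash
python3 -c "
from h import *
ang()"
```

```text
t 8.0667 tcp local [ 17.4  45.5 144.4] F [-0.9  1.3  0.4]
wrist 472 472 wing line deg (mod 180) 15.4 spread 1.0 far pts frac +x 1.0
top 141 71 wing line deg (mod 180) 15.6 spread 0.99 far pts frac +x 0.48
scene 70 31 wing line deg (mod 180) 15.0 spread 1.0 far pts frac +x 0.45
```

Call:
carry_out(plan=[{"slide":[0,0,0.023],"rot":[0,0,0],"claw":0},{"slide":[0,0,0.023],"rot":[0,0,0],"claw":0},{"slide":[0,0,0],"rot":[0,0,0],"claw":0},{"slide":[0.008,0.005,0],"rot":[0,0,0],"claw":0},{"slide":[0.004,0.004,0],"rot":[0,0,0],"claw":0},{"slide":[0,0,0],"rot":[0,0,0],"claw":0}])

```text
time_s: 8.72
tool_pos: [0.613, 0.0851, 0.1001]
tool_rot: [180.0, -0.2, 10.2]
wrist_force: [0.4, -0.0, -0.4]
grip_width: 0.0004
grip_force: 0.0
```

Call:
carry_out(plan=[{"slide":[0.003,0.004,0],"rot":[0,0,0],"claw":0},{"slide":[0.002,0.004,0],"rot":[0,0,0],"claw":0},{"slide":[0.002,0.004,0],"rot":[0,0,0],"claw":0},{"slide":[0,0,0],"rot":[0,0,0],"claw":0}])

```text
time_s: 9.05
tool_pos: [0.6205, 0.0753, 0.0989]
tool_rot: [180.0, -0.0, 10.3]
wrist_force: [-0.0, 1.0, 0.2]
grip_width: 0.0004
grip_force: 0.0
```

Call:
carry_out(plan=[{"slide":[0.001,0.004,0],"rot":[0,0,0],"claw":0},{"slide":[0,0.004,0],"rot":[0,0,0],"claw":0},{"slide":[0,0.004,0],"rot":[0,0,0],"claw":0},{"slide":[0,0.004,0],"rot":[0,0,0],"claw":0},{"slide":[0,0,0],"rot":[0,0,0],"claw":0}])

```text
time_s: 9.47
tool_pos: [0.6236, 0.0596, 0.0985]
tool_rot: [180.0, 0.0, 10.3]
wrist_force: [-0.3, 0.8, 0.7]
grip_width: 0.0005
grip_force: 0.4
```

Call:
carry_out(plan=[{"slide":[0,0.004,0],"rot":[0,0,0],"claw":0},{"slide":[-0.001,0.004,0],"rot":[0,0,0],"claw":0},{"slide":[-0.001,0.004,0],"rot":[0,0,0],"claw":0},{"slide":[-0.002,0.004,0],"rot":[0,0,0],"claw":0},{"slide":[0,0,0],"rot":[0,0,0],"claw":0}])

```text
time_s: 9.88
tool_pos: [0.6226, 0.0427, 0.0986]
tool_rot: [180.0, 0.0, 10.3]
wrist_force: [1.6, 1.3, 0.0]
grip_width: 0.0004
grip_force: 0.3
```

Call:
carry_out(plan=[{"slide":[-0.002,0.004,0],"rot":[0,0,0],"claw":0},{"slide":[-0.002,0.004,0],"rot":[0,0,0],"claw":0},{"slide":[-0.003,0.003,0],"rot":[0,0,0],"claw":0},{"slide":[-0.003,0.003,0],"rot":[0,0,0],"claw":0},{"slide":[0,0,0],"rot":[0,0,0],"claw":0}])

```text
time_s: 10.3
tool_pos: [0.6182, 0.0328, 0.0992]
tool_rot: [-179.7, -0.5, 10.5]
wrist_force: [16.5, 13.8, -11.6]
grip_width: 0.0003
grip_force: 10.2
```

```bash
python3 -c "
from h import *
ang()"
```

```text
t 10.3 tcp local [ 25.3 -23.8  99.2] F [ 16.5  13.8 -11.6]
wrist 0
top 0
scene 4
```

Resistance has risen to about 20 N, so this is probably the stop. I back off, lift and check.

Call:
carry_out(plan=[{"slide":[0.004,-0.006,0],"rot":[0,0,0],"claw":0},{"slide":[0.004,-0.008,0],"rot":[0,0,0],"claw":0},{"slide":[0.002,-0.01,0],"rot":[0,0,0],"claw":0},{"slide":[0,0,0],"rot":[0,0,0],"claw":0},{"slide":[0,0,-0.03],"rot":[0,0,0],"claw":0},{"slide":[0,0,-0.03],"rot":[0,0,0],"claw":0},{"slide":[-0.02,0.04,-0.03],"rot":[0,0,0],"claw":0},{"slide":[-0.04,0.04,0],"rot":[0,0,0],"claw":0},{"slide":[0,0,0],"rot":[0,0,0],"claw":0}])

```text
time_s: 11.2
tool_pos: [0.5854, -0.0217, 0.1831]
tool_rot: [179.7, 0.0, 9.9]
wrist_force: [0.9, -0.4, -0.7]
grip_width: -0.0
grip_force: 0.0
```

```bash
python3 -c "
from h import *
ang()
for n in ['cup_blue','cup_aluminium','cup_copper','cup_porcelain']:
    for b in boxes_of('top',n)[:1]: print(n,round(b['conf'],2),np.round(w('top',b['location']),3))
im,d=snapshot('wrist'); save('w2',im)"
```

```text
t 11.2 tcp local [-16.7 -71.6 183.1] F [ 0.9 -0.4 -0.7]
wrist 1999 937 wing line deg (mod 180) -69.4 spread 0.99 far pts frac +x 0.56
top 0
scene 244 119 wing line deg (mod 180) -69.4 spread 0.98 far pts frac +x 0.53
cup_blue 0.87 [ 0.743 -0.26   0.035]
cup_aluminium 0.83 [0.65  0.144 0.051]
cup_copper 0.95 [0.769 0.154 0.053]
cup_porcelain 0.81 [ 0.684 -0.     0.04 ]
```

View pics/w2.png

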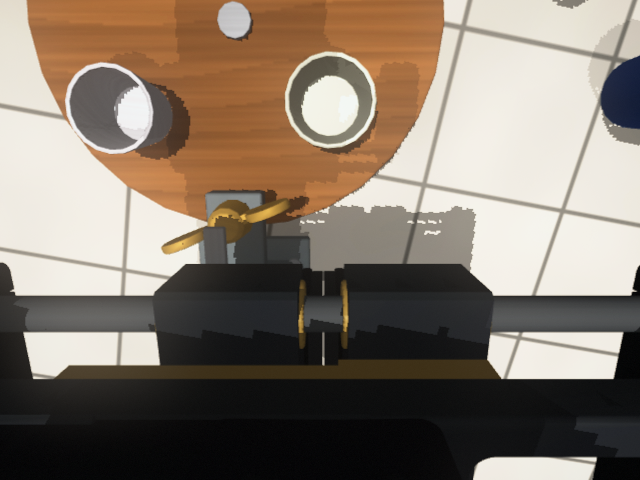

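The wing line is at -69.4°, about 6.4 rad from the start, and the cups have not moved. I confirm the stop with a second push.

Call:
carry_out(plan=[{"slide":[0.027,-0.036,0],"rot":[0,0,0],"claw":0},{"slide":[0.027,-0.036,0],"rot":[0,0,0],"claw":0},{"slide":[0,0,0],"rot":[0,0,0],"claw":0},{"slide":[0,0,0.028],"rot":[0,0,0],"claw":0},{"slide":[0,0,0.028],"rot":[0,0,0],"claw":0},{"slide":[0,0,0.028],"rot":[0,0,0],"claw":0},{"slide":[0,0,0],"rot":[0,0,0],"claw":0},{"slide":[-0.001,0.008,0],"rot":[0,0,0],"claw":0},{"slide":[-0.003,0.008,0],"rot":[0,0,0],"claw":0},{"slide":[0,0,0],"rot":[0,0,0],"claw":0}])

```text
time_s: 12.43
tool_pos: [0.6248, 0.042, 0.0998]
tool_rot: [179.9, -0.1, 10.2]
wrist_force: [0.5, -0.5, 0.2]
grip_width: 0.0002
grip_force: 0.0
```

Call:
carry_out(plan=[{"slide":[-0.003,0.004,0],"rot":[0,0,0],"claw":0},{"slide":[-0.003,0.003,0],"rot":[0,0,0],"claw":0},{"slide":[-0.003,0.002,0],"rot":[0,0,0],"claw":0},{"slide":[-0.003,0.002,0],"rot":[0,0,0],"claw":0},{"slide":[0,0,0],"rot":[0,0,0],"claw":0},{"slide":[0,0,0],"rot":[0,0,0],"claw":0}])

```text
time_s: 12.93
tool_pos: [0.6173, 0.0345, 0.0994]
tool_rot: [-179.9, -0.5, 10.5]
wrist_force: [15.4, 8.6, -8.1]
grip_width: 0.0007
grip_force: 8.5
```

It blocks at the same place with about 20 N, so this is the hard stop. I retreat clear and hand in.

Call:
carry_out(plan=[{"slide":[0.004,-0.006,0],"rot":[0,0,0],"claw":0},{"slide":[0.004,-0.008,0],"rot":[0,0,0],"claw":0},{"slide":[0.002,-0.01,0],"rot":[0,0,0],"claw":0},{"slide":[0,0,0],"rot":[0,0,0],"claw":0},{"slide":[0,0,-0.03],"rot":[0,0,0],"claw":0},{"slide":[0,0,-0.03],"rot":[0,0,0],"claw":0},{"slide":[-0.02,0.04,-0.03],"rot":[0,0,0],"claw":0},{"slide":[-0.04,0.04,0],"rot":[0,0,0],"claw":0},{"slide":[0,0,0],"rot":[0,0,0],"claw":0},{"slide":[0,0,0],"rot":[0,0,0],"claw":0}])

```text
time_s: 13.77
tool_pos: [0.5849, -0.0133, 0.1813]
tool_rot: [179.9, 0.0, 10.1]
wrist_force: [0.0, 0.2, 0.1]
grip_width: 0.0003
grip_force: 0.0
```

```bash
python3 -c "
from h import *
ang(('wrist','scene'))
print(job_done())"
```

```text
t 13.7667 tcp local [-15.6 -63.2 181.3] F [0.  0.2 0.1]
wrist 2080 992 wing line deg (mod 180) -69.4 spread 0.99 far pts frac +x 0.56
scene 245 127 wing line deg (mod 180) -69.2 spread 0.98 far pts frac +x 0.54
the job is handed in; nothing more can be done
None
```

I turned the wing screw clockwise about 6.4 rad until it blocked. A second push at about 20 N left the wings at the same angle, so I take it as fully home; the aluminium, copper and porcelain cups had not moved in the last check (the blue cup and turntable angle were not measured), and the job was handed in at about 14 s with the arm clear, with no verdict returned.

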